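Gauge the flange gap of a test arbor in a spindle sleeve

TASK

Take the wide-flanged test arbor from the wooden tool block, slide its shank into the bore of the upright spindle sleeve until it sits fully home on the stop inside, and let go of it. Then take the taper gauge and, keeping its blade flat on the sleeve's top face and pointing at the middle of the arbor, slide it into the gap under the flange until it drags snugly between the two faces, without forcing it or lifting the arbor off its stop. Finish while still holding the gauge there at that depth, so that the gap can be read, and leave the other things where they are.

Things in the scene. Friction and masses are not known exactly. Their poses are not given: they have to be found in the camera images.
- arbor: steel test arbor, about 0.8 kg, upright in either hole of the tool block. Origin: on its axis, in the plane of the flange's underside; z up along the axis; round, yaw is of no matter. Flange 90 mm diameter, 12 mm thick (z 0 to 12 mm); above it a dark round grip 30 mm diameter, 40 mm tall (z 12 to 52); below it the shank, 22 mm diameter, 80 mm long, end chamfered 3 mm
- arbor_foot (a point): centre of the lower end of the arbor's shank, on its axis, 80 mm below the flange's underside
- sleeve: steel spindle sleeve fixed upright on the bench: square foot plate 112 x 112 x 12 mm, round body 90 mm diameter, top face at z = 100 mm. Origin: bench level, on the bore's axis. The bore is 23 mm diameter, open at the top with a 3 mm lead-in chamfer; the rim of the top face has a 2 mm chamfer
- sleeve_face (a point): centre of the bore's mouth, in the plane of the sleeve's flat top face, 100 mm above the bench; z up
- stop_face (a point): centre of the upper face of the stop screw inside the bore, on which the shank's end comes to rest; z up. It stays where it was set, 74 to 76 mm below the sleeve's top face, and differs each time, so the home arbor's flange underside stands 4 to 6 mm above that face. With the bore's play the flange's rim rocks up some 0.6 mm at a light touch, then bears with its full weight
- taper_gauge: taper gauge (wedge feeler), 0.09 kg, lying flat on the bench. Black handle 52 mm long (x -25 to +27), 14 mm wide, 22 mm tall, gripped across its width; ahead of it a steel blade, 14 mm wide, to x = +87 mm. Origin: under the middle of the handle, in the flat underside, which is the blade's too; x points to the tip, z up. Sliding it takes about 1.3 times the force that pinches it
- gauge_tip (a point): tip of the blade, 87 mm ahead of the gauge's origin, in the plane of its underside; axes as the gauge's. The blade is 3.4 mm thick 3 mm behind the tip and its upper face rises 1 mm for every 8 mm farther back; the last 3 mm are bevelled to a nose 10 mm wide that spans 0.8 to 2 mm above the underside plane
- tool_block: wooden tool block fixed on the bench, 230 x 100 mm, 90 mm tall, with two 32 mm holes 120 mm apart along its length (60 mm either side of its middle). Origin: bench level, in its middle; x along its length
- stub_arbor: bystander: thicker-shanked stub arbor standing in the other hole of the tool block, flange only 60 mm diameter and 16 mm thick, dark round grip 22 mm diameter, 30 mm tall. Origin on its axis in the plane of the flange's underside. Leave it there
- indicator: bystander: dial indicator lying on the bench, 120 x 58 x 25 mm. Leave it alone
- soft_jaw: bystander: steel soft jaw block lying on the bench, 34 x 72 x 28 mm. Leave it alone
There are look-alikes about, which are no part of the job. What is shaped like the sleeve but purple is not meant.

How it is judged:
By the outcome, as a careful person would: the job done as asked, in the order asked, and still so for the second after the job is handed in, while the arm keeps its last pose, push and grip.
It also fails if it takes over 59 s, if anything falls off the work surface, if the arm or the gripper's body presses on something with over 40 N, if the wrist force passes 120 N, or if a joint passes its speed limit or range.

ROBOT

A 7-joint arm with a two-finger parallel gripper is mounted at the origin on the work surface; the furniture and walls round the work are solid. World frame = base frame: x ahead of the robot, y to its left, z up, the work surface at z = 0. Lengths are in m, angles in rad, forces in N, time in s.
With the tool pointing down it reaches from about 0.425 to 0.95 m from the base axis. Payload 4.7 kg.
Tool frame: the origin (TCP) lies on the centre line of the jaws, within the pads' length; the fingertips stand robot.nose_length ahead of it and the grasp point (between the pads) lies 8 mm behind it (robot.nose_length is the distance from the TCP to the fingertips, in m); z points along the fingers, y is the line along which they close (so a half turn about z gives the same grasp; the last joint's range is limited). The gripper opens to 85 mm and grips with 20 to 120 N. Pads are 22 mm wide; open, the fingers measure 114 mm over their backs; the gripper's body (76 mm by 85 mm) begins 54 mm behind the grasp point. The pads swing forward as they close: fully open they stand 13 mm farther back than shut.
Start: joints at [1.094, 0.469, -0.049, 1.532, 0.024, 1.141, -0.082], TCP at [0.292, -0.608, 0.242] pointing down, gripper open.
Joint ranges: [-2.59, 2.59], [-0.33, 1.99], [-1.39, 1.29], [0.1, 2.45], [-1.04, 4.18], [0.21, 1.99], [-2.66, 2.66]. Speed limits (rad/s): [2.57, 2.57, 3.14, 3.14, 3.14, 3.14, 3.14].

INTERFACE

Orientations are given as [roll, pitch, yaw] about the fixed x, y, z axes, in that order (R = Rz(yaw) Ry(pitch) Rx(roll)).
In Python, from plant import robot gives the robot as it stands. Calls block until the motion is done:
- robot.goto(position, orientation): joint-space move of the TCP to a pose.
- robot.move_straight(position, vel=0.15, attitude=None, contact_N=None): straight line of the TCP; attitude=None keeps the orientation; vel is the mean speed in m/s. With contact_N (N) it stops when the force on the tool has changed by that much, and returns True; else False.
- robot.move_joints(angles): joint-space move.
- robot.grip(opening, strength=None): opening from 0.0 (shut) to 1.0 (fully open); strength is the grip in N (None keeps the last); returns when the fingers have stopped.
- robot.sleep(seconds).
- robot.inverse_kinematics(position, orientation): joint angles nearest the present ones, or None.
- robot.sense(): the state.
- robot.grab_frame(name): name is "scene" or "top" or "wrist"; returns a dict with "image" (480x640x3 uint8, red, green, blue), "range_z" (480x640 float32, m along the optical axis (not along the pixel's ray), 0 where there is no reading), "fx", "fy", "cx", "cy" (pixels), "dist_coeffs" ([k1, k2, p1, p2, k3] as OpenCV has them; the pictures are not rectified), "R" (3x3) and "t" (3): a world point X has camera coordinates R X + t. Camera axes: x right, y down, z forward; pixel columns grow to the right and rows downward; lengths in m; the calibration is good to about 2 mm. A picture is of the moment at which its call begins.
A pose or a line that the arm cannot do raises robot.IKError and nothing moves.
- robot.close_job(): hands the job in; it is judged then, once.
The state is a dict: "t": time; "joint_pos": joint angles; "joint_velocities": joint speeds; "effort": joint torques, N m; "tcp_pos": TCP position; "tcp_rot": TCP orientation; "wrist_force": force on the tool from outside, world axes, zero at the start; "torque": the same for the moment, N m; "opening": opening from 0.0 (shut) to 1.0 (fully open); "gripper_force": force on a finger pad.
Only numpy, scipy, OpenCV 4.12 (cv2) and the standard library are available. Lean on these libraries where they do the work, as an engineer would, in place of code of your own. Each camera call takes 0.05 s, during which the arm holds its last target. There are 200 camera calls.

## Working session

There is one attempt and no reset: what is moved stays moved. The work goes in short steps, each a Python script; the robot and the scene stay as the last script left them, time stands still between calls to the robot, and variables do not carry over. Pictures are saved under pics/ and viewed, at most 10 in all, crops included, and the job is handed in when it is done.

```bash
mkdir -p pics; ls; cat > h.py <<'E'
import numpy as np, cv2
from plant import robot
def frame(n):
    f=robot.grab_frame(n); f['K']=np.array([[f['fx'],0,f['cx']],[0,f['fy'],f['cy']],[0,0,1.]]); f['D']=np.array(f['dist_coeffs'],float); f['R']=np.array(f['R']);f['t']=np.array(f['t']); return f
def save(f,p,crop=None,scale=1):
    im=f['image'][:,:,::-1]
    if crop: im=im[crop[1]:crop[3],crop[0]:crop[2]]
    cv2.imwrite('pics/'+p,cv2.resize(im,None,fx=scale,fy=scale,interpolation=cv2.INTER_CUBIC))
def rays(f,uv):
    p=cv2.undistortPoints(np.array(uv,float).reshape(-1,1,2),f['K'],f['D']).reshape(-1,2)
    return np.c_[p,np.ones(len(p))]
def atz(f,uv,z):
    "intersect pixel rays with plane z"
    d=rays(f,uv)@f['R']; c=-f['R'].T@f['t']
    return c+d*((z-c[2])/d[:,2])[:,None]
def cloud(f):
    v,u=np.mgrid[0:480,0:640]; uv=np.c_[u.ravel(),v.ravel()]
    X=(rays(f,uv)*f['range_z'].reshape(-1,1)-f['t'])@f['R']
    X[f['range_z'].ravel()==0]=np.nan
    return X.reshape(480,640,3)
E
python3 - <<'E'
from h import *
print(robot.nose_length,{k:np.round(v,3) for k,v in robot.sense().items()})
for n in('scene','top'):
    f=frame(n); save(f,n+'0.png'); print(n,-f['R'].T@f['t'],f['R'][2],f['fx'])
    np.savez('pics/'+n+'0.npz',X=cloud(f),im=f['image'])
E
```

```text
pics
0.011 {'t': np.float64(0.0), 'joint_pos': array([ 1.094,  0.469, -0.049,  1.534,  0.024,  1.141, -0.082]), 'joint_velocities': array([ 0.001, -0.001, -0.001, -0.001, -0.001, -0.002, -0.001]), 'effort': array([-0.0000e+00, -5.1032e+01, -4.7000e-02, -2.3771e+01,  1.1000e-02,
        8.0000e-03, -0.0000e+00]), 'tcp_pos': array([ 0.292, -0.608,  0.241]), 'tcp_rot': array([-3.14 ,  0.   ,  0.448]), 'wrist_force': array([-0.738, -0.111,  0.215]), 'torque': array([-0.003, -0.004, -0.032]), 'gripper_force': np.float64(0.0), 'opening': np.float64(1.001)}
scene [ 1.42800111 -0.86823998  0.74295436] [-0.66014093  0.59570657 -0.45754522] 566.6887358925597
top [0.17752245 0.01368455 1.56104091] [ 0.19352984 -0.0164085  -0.98095717] 598.9484397878983
```

View pics/scene0.png

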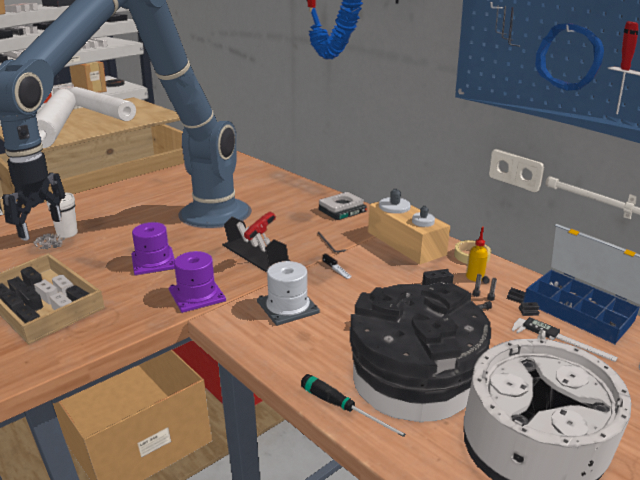

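View pics/top0.png

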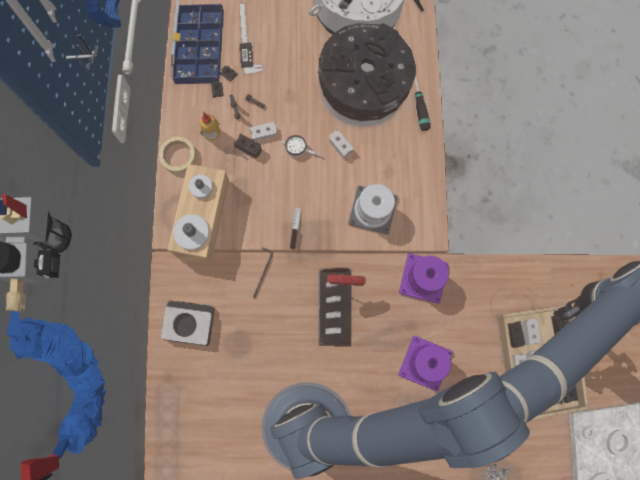

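Scene: the grey sleeve is at (287,285). Its purple look-alikes at (150,245) and (195,278) are excluded. The tool block's flanged parts are at (395,203), with the wide flange, and at (424,217), the small stub. The gauge, with its black handle, is at (337,265). In the top view these are the sleeve (375,205), wide arbor (190,232), stub (202,186) and gauge (296,228). Other blade-like items are the hex key (263,272) and the caliper (246,40), neither of which fits the description.

```bash
python3 - <<'E'
from h import *
im=cv2.imread('pics/top0.png'); cv2.imwrite('pics/crop1.png',cv2.resize(im[150:270,160:410],None,fx=3.2,fy=3.2,interpolation=cv2.INTER_CUBIC))
d=np.load('pics/top0.npz');X=d['X'];I=d['im'].astype(int)
def reg(u0,v0,u1,v1,z0,z1):
    P=X[v0:v1,u0:u1].reshape(-1,3); m=(P[:,2]>z0)&(P[:,2]<z1); return P[m]
for n,a in dict(arbor=(168,208,214,256),stub=(186,170,218,202),sleeve=(350,180,400,235)).items():
    P=reg(*a,0.05,0.3); h,e=np.histogram(P[:,2],np.arange(0.05,0.3,0.004)); print(n,[(round(x,3),c) for x,c in zip(e,h) if c>10])
for n,a,zr in (('arborflange',(168,208,214,256),(.095,.125)),('grip',(168,208,214,256),(.135,.16)),('sleeve',(350,180,400,235),(.095,.106)),('sleeve z',(350,180,400,235),(.085,.12))):
    P=reg(*a,*zr)
    if len(P)>5:
        c,r=cv2.minEnclosingCircle((P[:,:2]*1000).astype(np.float32)); print(n,len(P),np.array(c)/1000,r,np.median(P[:,2]),P.mean(0))
P=reg(284,200,308,254,.006,.04); 
c,s,a=cv2.minAreaRect((P[:,:2]*1000).astype(np.float32)); print('gauge',c,s,a, P[:,2].max())
P=reg(284,200,308,254,.015,.04); 
c,s,a=cv2.minAreaRect((P[:,:2]*1000).astype(np.float32)); print('handle',c,s,a)
E
```

```text
arbor [(np.float64(0.054), np.int64(13)), (np.float64(0.058), np.int64(14)), (np.float64(0.062), np.int64(16)), (np.float64(0.07), np.int64(14)), (np.float64(0.074), np.int64(16)), (np.float64(0.078), np.int64(28)), (np.float64(0.082), np.int64(150)), (np.float64(0.086), np.int64(373)), (np.float64(0.09), np.int64(260)), (np.float64(0.094), np.int64(172)), (np.float64(0.098), np.int64(383)), (np.float64(0.102), np.int64(259)), (np.float64(0.106), np.int64(38)), (np.float64(0.13), np.int64(16)), (np.float64(0.134), np.int64(40)), (np.float64(0.138), np.int64(45)), (np.float64(0.142), np.int64(19))]
stub [(np.float64(0.082), np.int64(99)), (np.float64(0.086), np.int64(262)), (np.float64(0.09), np.int64(185)), (np.float64(0.094), np.int64(49)), (np.float64(0.098), np.int64(72)), (np.float64(0.102), np.int64(142)), (np.float64(0.106), np.int64(107)), (np.float64(0.11), np.int64(22)), (np.float64(0.126), np.int64(19)), (np.float64(0.13), np.int64(21)), (np.float64(0.134), np.int64(14))]
sleeve [(np.float64(0.05), np.int64(21)), (np.float64(0.054), np.int64(11)), (np.float64(0.058), np.int
[... 370 characters left out ...]
(0.102), np.int64(106))]
arborflange 839 [0.49342337 0.29547293] 75.50041961669922 0.10118125192453217 [0.48426813 0.2928843  0.10141797]
grip 101 [0.48420242 0.29242865] 14.89809513092041 0.13931246748837228 [0.48445025 0.29182598 0.13975133]
sleeve 747 [ 0.56835394 -0.17439964] 45.60246276855469 0.0990622183743335 [ 0.56811337 -0.17490797  0.09922302]
sleeve z 908 [ 0.56867035 -0.17460999] 46.380775451660156 0.09832482557572514 [ 0.56733878 -0.17394051  0.09808402]
gauge (525.0859985351562, 32.19399642944336) (137.02590942382812, 60.9295654296875) 0.7799204587936401 0.030486141242487393
handle (490.7469482421875, 36.33519744873047) (14.190132141113281, 60.848758697509766) 82.53228759765625
```

View pics/crop1.png

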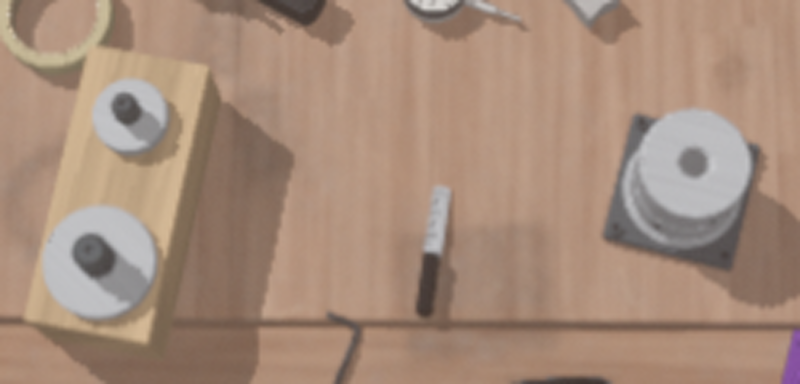

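The crop at ×3.2 shows the wide arbor at (95,260), the smaller stub at (128,115), the gauge at (430,250) with its blade up, and the grey sleeve at (693,165). The choices hold. Next I hover over each with the wrist camera.

```bash
python3 - <<'E'
from h import *
for n,p in (('sleeve',(0.555,-0.1745,0.28)),('gauge',(0.51,0.033,0.25)),('arbor',(0.484,0.292,0.30))):
    robot.goto(p,[np.pi,0,-0.13]); s=robot.sense(); f=frame('wrist'); save(f,'w_'+n+'.png')
    np.savez('pics/w_'+n+'.npz',X=cloud(f),**{k:f[k] for k in('image','K','D','R','t')}); print(n,s['t'],s['tcp_pos'],s['tcp_rot'],-f['R'].T@f['t'],f['R'][2])
ims=[cv2.imread(f'pics/w_{n}.png') for n in('sleeve','gauge','arbor')]
cv2.imwrite('pics/w3.png',np.hstack([cv2.resize(i,(266,200)) for i in ims]))
for n in ims and ('sleeve','gauge','arbor'):
    X=np.load(f'pics/w_{n}.npz')['X']; z=X[...,2]
    for a,b in ((.008,.04),(.09,.108),(.095,.107),(.125,.16)):
        m=((z>a)&(z<b)).astype(np.uint8); k,l,st,_=cv2.connectedComponentsWithStats(m)
        for i in range(1,k):
            if st[i,4]>400:
                P=X[l==i]; c,r=cv2.minEnclosingCircle((P[:,:2]*1000).astype(np.float32)); q=cv2.minAreaRect((P[:,:2]*1000).astype(np.float32))
                print(n,(a,b),st[i],np.round(c,1),round(r,1),'medz',np.round(np.median(P[:,2]),4),np.round(q[0],1),np.round(q[1],1),round(q[2],1))
E
```

```text
sleeve 1.9417 [ 0.55469027 -0.17579695  0.27989337] [ 3.14099791e+00  2.18979368e-04 -1.31788967e-01] [ 0.63452115 -0.18672957  0.41128721] [-0.30897403  0.03939941 -0.95025404]
gauge 2.8583 [0.51075971 0.03108321 0.25023814] [ 3.14078485e+00 -9.75551251e-04 -1.32600202e-01] [0.5904351  0.02015875 0.38174516] [-0.30782887  0.03926326 -0.95063125]
arbor 3.9417 [0.48513609 0.28967839 0.29947562] [ 3.13984853e+00 -1.95337983e-05 -1.33395970e-01] [0.56494091 0.27878598 0.4308968 ] [-0.30883336  0.03876031 -0.95032605]
sleeve (0.008, 0.04) [   0    0   47   48 1581] [784.1 118.7] 34.4 medz 0.0207 [787.5 119.4] [28.4 66.3] 14.3
sleeve (0.008, 0.04) [ 176    0   77   65 2393] [753.  -88.7] 38.6 medz 0.0275 [753.8 -88.4] [72.9 34.1] 38.0
sleeve (0.008, 0.04) [  66   15  114   64 3453] [740.4  17.7] 59.8 medz 0.019 [736.3  21.4] [112.4  57.8] 49.5
sleeve (0.008, 0.04) [  0  56  30  41 924] [737.7 147.7] 21.2 medz 0.0248 [739.  138.2] [42.3 22.5] 7.8
sleeve (0.008, 0.04) [ 275  133   99   58 2155] [ 597.  -181.1] 62.1 medz 0.0119 [ 597.6 -181.5] [111.9  59.7] 75.8
sleeve (0.008, 0.04) [   0  2
[... 4320 characters left out ...]
8.3 medz 0.1014 [499.1 292.4] [ 99.  130.9] 79.8
arbor (0.095, 0.107) [  88    0  101  321 2175] [541.6 459.6] 156.8 medz 0.1011 [541.6 459.3] [313.5   3.4] 0.0
arbor (0.095, 0.107) [ 289   45   67   73 2980] [606.6 274.5] 30.0 medz 0.1057 [606.5 274.4] [59.3 59. ] 82.7
arbor (0.095, 0.107) [ 275  166   88   88 5028] [488.2 293.8] 45.1 medz 0.1017 [488.3 293.9] [89.4 89.4] 38.2
arbor (0.125, 0.16) [  46    0  132  351 8774] [536.6 459.3] 151.5 medz 0.1438 [536.6 459.5] [  3.6 302.9] 89.9
arbor (0.125, 0.16) [309  64  27  29 599] [606.5 274.4] 11.0 medz 0.1329 [606.1 274.5] [21.  21.1] 35.5
arbor (0.125, 0.16) [302 202  33  34 868] [488.3 294.1] 15.1 medz 0.1399 [488.6 294. ] [29.3 29.2] 37.8
```

View pics/w3.png

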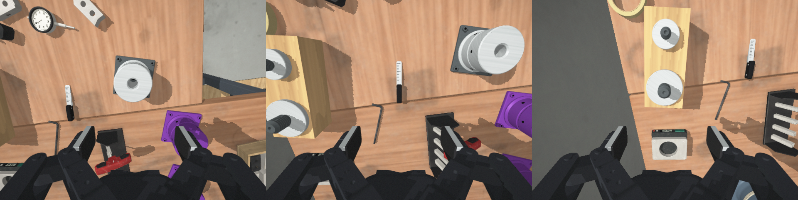

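Wrist views show the arbor at (665,88), the gauge at (399,80) and the sleeve at (133,82). The fits are crisp: arbor at (0.488, 0.294), sleeve at (0.572, −0.1745). Grasp the arbor now.

```bash
cat >> h.py <<'E'
def comps(X,a,b,near,rad,minn=200):
    "circle of points with a<z<b within rad of near"
    P=X.reshape(-1,3); P=P[(P[:,2]>a)&(P[:,2]<b)&(np.hypot(P[:,0]-near[0],P[:,1]-near[1])<rad)]
    if len(P)<minn: return None,len(P)
    c,r=cv2.minEnclosingCircle((P[:,:2]*1000).astype(np.float32)); return np.round(c,1),round(r,1),np.median(P[:,2]),len(P)
def st(*k):
    s=robot.sense(); print({q:np.round(s[q],4) for q in ('t','tcp_pos','wrist_force','opening','gripper_force')+k})
    return s
E
python3 - <<'E'
from h import *
o=[np.pi,0,-0.13]
robot.move_straight([.4883,.294,.17],vel=.15); 
robot.move_straight([.4883,.294,.121],vel=.08,contact_N=8); st('tcp_rot')
robot.grip(0.0,60); robot.sleep(.1); s=st()
print(robot.move_straight([.4883,.294,.25],vel=.12)); robot.sleep(.2); st('torque','tcp_rot')
f=frame('wrist'); save(f,'lift.png'); X=cloud(f)
for a in(.17,.2,.22): print(a,comps(X,a,.25,(.4883,.294),.06))
E
```

```text
{'t': np.float64(5.7667), 'tcp_pos': array([0.4884, 0.2943, 0.121 ]), 'wrist_force': array([ 0.3182, -1.6097, -1.2645]), 'opening': np.float64(0.9964), 'gripper_force': np.float64(0.0), 'tcp_rot': array([-3.1413e+00, -1.0000e-04, -1.2990e-01])}
{'t': np.float64(6.425), 'tcp_pos': array([0.4886, 0.2947, 0.1217]), 'wrist_force': array([-0.67  ,  0.8808,  3.9729]), 'opening': np.float64(0.3345), 'gripper_force': np.float64(59.2913)}
False
{'t': np.float64(7.85), 'tcp_pos': array([0.488 , 0.2938, 0.2493]), 'wrist_force': array([-0.4637, -0.1711, -8.9856]), 'opening': np.float64(0.334), 'gripper_force': np.float64(60.1136), 'torque': array([0.0749, 0.0176, 0.0505]), 'tcp_rot': array([ 3.1408e+00,  1.2000e-03, -1.2990e-01])}
0.17 (array([487.5, 293. ]), 45.3, np.float64(0.22930942814404473), 14202)
0.2 (array([487.5, 293. ]), 45.3, np.float64(0.22930942814404473), 14202)
0.22 (array([487.5, 293. ]), 45.3, np.float64(0.2293134884735961), 14118)
```

View pics/lift.png

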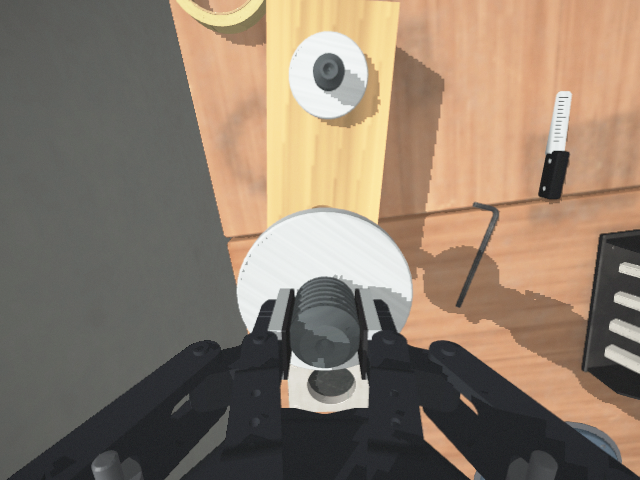

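Arbor held square, flange in view at (325,290). Carry it to the sleeve and insert with force checks.

```bash
python3 - <<'E'
from h import *
t=np.array([.5727,-.1737])
robot.move_straight([*t,.25],vel=.2); robot.sleep(.2); s=st('tcp_rot')
f=frame('wrist'); X=cloud(f); print(comps(X,.095,.107,t,.06),comps(X,.2,.25,t,.06), comps(X,.008,.02,t,.085))
print(robot.move_straight([*t,.2],vel=.08,contact_N=10)); st()
print(robot.move_straight([*t,.175],vel=.05,contact_N=12)); st('tcp_rot','torque')
E
```

```text
{'t': np.float64(10.625), 'tcp_pos': array([ 0.5728, -0.1732,  0.2501]), 'wrist_force': array([-0.4939,  0.1617, -8.3831]), 'opening': np.float64(0.3332), 'gripper_force': np.float64(60.0722), 'tcp_rot': array([-3.1415e+00, -1.0000e-04, -1.2930e-01])}
(array([ 577.4, -175.2]), 44.1, np.float64(0.09966872518269854), 2621) (array([ 572.2, -173.9]), 45.3, np.float64(0.23008366948270395), 14083) (array([ 588.3, -178.8]), 67.1, np.float64(0.011947391859258152), 2428)
False
{'t': np.float64(11.45), 'tcp_pos': array([ 0.5728, -0.1737,  0.2001]), 'wrist_force': array([ 0.0684, -0.4576, -8.0849]), 'opening': np.float64(0.3307), 'gripper_force': np.float64(60.3013)}
False
{'t': np.float64(12.1), 'tcp_pos': array([ 0.5728, -0.1737,  0.1749]), 'wrist_force': array([ 0.7134, -0.1147, -8.7804]), 'opening': np.float64(0.3318), 'gripper_force': np.float64(60.3128), 'tcp_rot': array([-3.1415e+00,  1.0000e-04, -1.3000e-01]), 'torque': array([-0.0184, -0.0198,  0.0139])}
```

```bash
python3 - <<'E'
from h import *
t=np.array([.5727,-.1737])
print(robot.move_straight([*t,.145],vel=.06,contact_N=12)); st()
print(robot.move_straight([*t,.130],vel=.02,contact_N=10)); s=st('torque')
robot.grip(0.6); robot.sleep(.2); st()
robot.move_straight([*t,.23],vel=.15); robot.move_straight([t[0]-.03,t[1],.26],vel=.15); robot.sleep(.15)
f=frame('wrist'); save(f,'home.png'); X=cloud(f)
P=X.reshape(-1,3); P=P[np.hypot(P[:,0]-t[0],P[:,1]-t[1])<.05]
h,e=np.histogram(P[:,2],np.arange(.09,.18,.002)); print([(round(x,3),int(c)) for x,c in zip(e,h) if c>60])
print(comps(X,.109,.125,t,.06),comps(X,.145,.17,t,.03)); st()
Q=P[(P[:,2]>.108)&(P[:,2]<.126)]; A=np.c_[Q[:,:2]-t,np.ones(len(Q))]; print(np.linalg.lstsq(A,Q[:,2],rcond=None)[0])
E
```

```text
False
{'t': np.float64(12.75), 'tcp_pos': array([ 0.5728, -0.1737,  0.1448]), 'wrist_force': array([ 0.5532,  0.7546, -8.0792]), 'opening': np.float64(0.3316), 'gripper_force': np.float64(60.3085)}
True
{'t': np.float64(13.2667), 'tcp_pos': array([ 0.573 , -0.1738,  0.1363]), 'wrist_force': array([ 0.2962, -0.2504,  5.8224]), 'opening': np.float64(0.3315), 'gripper_force': np.float64(61.7476), 'torque': array([0.0589, 0.1204, 0.0236])}
{'t': np.float64(13.8167), 'tcp_pos': array([ 0.5704, -0.1732,  0.1333]), 'wrist_force': array([-0.1998, -0.3809, -0.1151]), 'opening': np.float64(0.5976), 'gripper_force': np.float64(0.0)}
[(np.float64(0.114), 2027), (np.float64(0.116), 5506), (np.float64(0.118), 85), (np.float64(0.15), 265), (np.float64(0.152), 240), (np.float64(0.154), 302), (np.float64(0.156), 456)]
(array([ 572.3, -174.9]), 45.2, np.float64(0.11644321900997448), 7642) (array([ 572.4, -174.7]), 15.1, np.float64(0.15503770810900439), 1319)
{'t': np.float64(15.2417), 'tcp_pos': array([ 0.5428, -0.1735,  0.259 ]), 'wrist_force': array([-0.2082,  0.944 , -0.5555]), 'opening': np.float64(0.6012), 'gripper_force': np.float64(0.0)}
[-0.00040643 -0.00072105  0.11644201]
```

View pics/home.png

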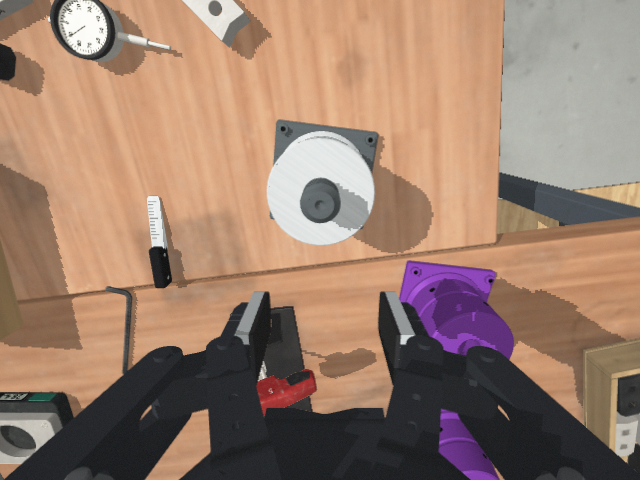

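The arbor stands home: flange at (321,188), level, top at 0.1164, so the gap is about 4.4 mm. Now the gauge, at (157,245).

```bash
python3 - <<'E'
from h import *
robot.goto([.47,.036,.20],[np.pi,0,-0.131]); robot.sleep(.25); s=st()
f=frame('wrist'); X=cloud(f); P=X.reshape(-1,3)
def rect(a,b):
    Q=P[(P[:,2]>a)&(P[:,2]<b)&(abs(P[:,0]-.52)<.09)&(abs(P[:,1]-.035)<.03)]
    q=cv2.minAreaRect((Q[:,:2]*1000).astype(np.float32)); print(len(Q),np.round(q[0],1),np.round(q[1],1),round(q[2],2)); return q
h=rect(.014,.04); w=rect(.0025,.04)
m=P[(P[:,2]>.017)&(P[:,2]<.03)&(abs(P[:,0]-.49)<.05)&(abs(P[:,1]-.036)<.03)]; print(np.median(m[:,2]),m.mean(0))
for y in(-.13,-.3,-.6,-.9):
    d=np.array([np.cos(y),np.sin(y)]); p=np.array([.572,-.1743])-.125*d
    q=robot.inverse_kinematics([*p,.115],[np.pi,0,y]); print(y,p,None if q is None else np.round(q,2))
E
```

```text
{'t': np.float64(16.4083), 'tcp_pos': array([0.4707, 0.0349, 0.2002]), 'wrist_force': array([-0.6169, -0.3087,  0.1815]), 'opening': np.float64(0.5997), 'gripper_force': np.float64(0.0)}
789 [490.4  37.6] [13.6 51.2] 82.41
1779 [529.4  32. ] [ 15.1 130.1] 82.79
0.021378253988786133 [0.49116791 0.03725727 0.0212336 ]
-0.13 [ 0.44805476 -0.15809573] [ 0.42  0.32 -0.2   2.11  0.1   0.72 -1.55]
-0.3 [ 0.45258294 -0.13735997] [ 0.37  0.32 -0.19  2.12  0.09  0.71 -1.76]
-0.6 [ 0.46883305 -0.10371969] [ 0.28  0.33 -0.18  2.1   0.09  0.72 -2.12]
-0.9 [ 0.49429875 -0.07638414] [ 0.19  0.35 -0.15  2.06  0.08  0.73 -2.48]
```

```bash
python3 - <<'E'
from h import *
g=np.array([.4894,.0378])
robot.goto([*g,.06],[np.pi,0,-0.129]); 
print(robot.move_straight([*g,.0135],vel=.06,contact_N=6)); robot.sleep(.15); s=st('tcp_rot')
robot.grip(0.0,50); robot.sleep(.2); st('tcp_rot')
robot.move_straight([*g,.06],vel=.1)
y=-.3; d=np.array([np.cos(y),np.sin(y)]); c=np.array([.5722,-.1743]); p=c-.16*d
robot.move_straight([*g,.15],vel=.2); robot.goto([*p,.15],[np.pi,0,y]); robot.sleep(.25); st('tcp_rot')
f=frame('wrist'); save(f,'g1.png'); f2=frame('scene'); save(f2,'g1s.png',(210,180,370,300),5)
X=cloud(f);P=X.reshape(-1,3); np.save('pics/g1.npy',X)
L=np.c_[(P[:,:2]-p)@d,(P[:,:2]-p)@np.array([-d[1],d[0]]),P[:,2]]
m=(abs(L[:,1])<.02)&(L[:,0]>.03)&(L[:,0]<.1)&(L[:,2]>.125); Q=L[m]
print(len(Q),Q[:,0].max(),[(a,np.round(np.median(Q[abs(Q[:,0]-a)<.003],0)[1:],4)) for a in(.035,.045,.055,.065,.075,.083) if (abs(Q[:,0]-a)<.003).any()])
E
```

```text
False
{'t': np.float64(18.1583), 'tcp_pos': array([0.4897, 0.0378, 0.0138]), 'wrist_force': array([-0.5503,  0.1096,  0.5264]), 'opening': np.float64(0.6006), 'gripper_force': np.float64(0.0), 'tcp_rot': array([-3.1414e+00, -8.0000e-04, -1.2900e-01])}
{'t': np.float64(18.7833), 'tcp_pos': array([0.4896, 0.0379, 0.0138]), 'wrist_force': array([-1.1492,  0.1257,  4.1445]), 'opening': np.float64(0.1555), 'gripper_force': np.float64(50.3986), 'tcp_rot': array([-3.1415e+00, -5.0000e-04, -1.2890e-01])}
{'t': np.float64(21.0), 'tcp_pos': array([ 0.42  , -0.1258,  0.1499]), 'wrist_force': array([-0.8285, -0.6647, -1.4855]), 'opening': np.float64(0.1514), 'gripper_force': np.float64(49.7057), 'tcp_rot': array([-3.1412e+00,  1.0000e-04, -2.9720e-01])}
4585 0.0867207970484346 [(0.035, array([0.0009, 0.1452])), (0.045, array([0.0011, 0.144 ])), (0.055, array([0.0012, 0.1427])), (0.065, array([0.0012, 0.1414])), (0.075, array([0.0012, 0.1402])), (0.083, array([0.0013, 0.1392]))]
```

View pics/g1.png

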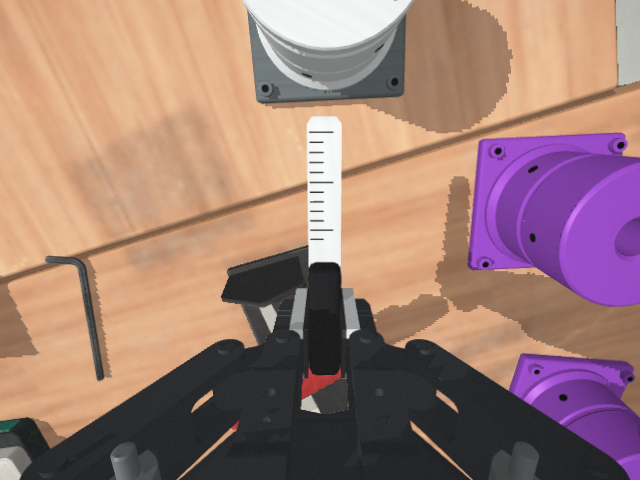

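The gauge is held straight and level, with its tip at (324,118) aimed at the sleeve. Enter the gap just above the face, then lower onto the face and slide.

```bash
cat >> h.py <<'E'
Y=-.3; d=np.array([np.cos(Y),np.sin(Y)]); c=np.array([.5722,-.1743])
def rp(): # retained distance of tip inside rim, z, along-force
    s=robot.sense(); p=np.array(s['tcp_pos']); F=np.array(s['wrist_force'])
    print('t %.2f depth %.2f lat %.2f z %.2f  F_along %.2f Fz %.2f'%(s['t'],1e3*((p[:2]-c)@d+.087+.045),1e3*((p[:2]-c)@[-d[1],d[0]]),1e3*p[2],F[:2]@d,F[2]),'tq',np.round(s['torque'],3)); return s
def to(depth,z,vel,N=None): # depth in m of tip inside rim
    r=robot.move_straight([*(c+d*(depth-.132)),z],vel=vel,contact_N=N); robot.sleep(.1); print(r); return rp()
E
python3 - <<'E'
from h import *
to(-.028,.1143,.1); to(-.003,.1143,.06,4); to(.005,.1143,.02,3); 
to(.006,.1143,.01,3); to(.006,.1125,.004,2.0)
E
```

```text
False
t 21.71 depth -27.42 lat 0.08 z 114.88  F_along -0.15 Fz -1.89 tq [ 0.121 -0.042  0.002]
False
t 22.38 depth -3.41 lat 0.00 z 114.14  F_along -1.23 Fz -0.77 tq [-0.001  0.03   0.03 ]
False
t 23.02 depth 4.89 lat 0.00 z 114.27  F_along -0.06 Fz -0.82 tq [0.054 0.028 0.037]
False
t 23.38 depth 5.98 lat 0.00 z 114.29  F_along -0.02 Fz -1.29 tq [-0.023 -0.001 -0.059]
True
t 23.82 depth 5.95 lat -0.01 z 113.15  F_along 0.02 Fz 3.03 tq [-0.093 -0.325  0.018]
```

```bash
python3 - <<'E'
from h import *
to(.006,.1134,.01)
for k in range(8,17):
    s=to(k/1e3,.1134,.01,4); 
    if -np.array(s['wrist_force'])[:2]@d>3.5: break
E
```

```text
False
t 24.17 depth 6.00 lat -0.00 z 113.41  F_along 0.12 Fz 1.45 tq [-0.049 -0.17   0.001]
False
t 24.62 depth 7.64 lat -0.05 z 113.32  F_along -2.30 Fz 3.94 tq [ 0.066  0.246 -0.034]
False
t 24.97 depth 9.17 lat -0.02 z 113.39  F_along -2.22 Fz 3.36 tq [0.037 0.131 0.002]
False
t 25.32 depth 10.16 lat 0.02 z 113.41  F_along -1.84 Fz 2.52 tq [ 0.038  0.14  -0.017]
False
t 25.67 depth 11.09 lat -0.03 z 113.41  F_along -1.94 Fz 3.03 tq [-0.032  0.122  0.023]
False
t 26.02 depth 12.08 lat 0.03 z 113.42  F_along -1.65 Fz 3.71 tq [0.004 0.095 0.081]
False
t 26.37 depth 13.10 lat 0.01 z 113.42  F_along -1.89 Fz 2.53 tq [0.038 0.134 0.005]
False
t 26.72 depth 14.10 lat 0.02 z 113.42  F_along -2.13 Fz 3.93 tq [0.015 0.165 0.009]
False
t 27.07 depth 15.07 lat -0.02 z 113.39  F_along -2.05 Fz 3.65 tq [ 0.044  0.186 -0.02 ]
False
t 27.42 depth 16.03 lat -0.01 z 113.40  F_along -2.54 Fz 3.89 tq [0.121 0.206 0.007]
```

```bash
cat >> h.py <<'E'
def tilt():
    f=frame('wrist'); P=cloud(f).reshape(-1,3); P=P[(P[:,2]>.110)&(P[:,2]<.124)]
    q=P[:,:2]-c; P=P[(np.hypot(*q.T)<.044)&(np.hypot(*q.T)>.017)&(q@d>-.044)]; q=P[:,:2]-c
    a=np.linalg.lstsq(np.c_[q@d,q@[-d[1],d[0]],np.ones(len(q))],P[:,2],rcond=None)[0]; print('tilt',len(P),np.round(a*[1e3,1e3,1e3],2)); return a,f
E
python3 - <<'E'
from h import *
tilt(); tilt()
for k in range(17,21):
    s=to(k/1e3,.1134,.01,4); a,f=tilt()
    if -np.array(s['wrist_force'])[:2]@d>4.5: break
save(f,'w5.png',(180,0,480,200),2.6)
E
```

```text
tilt 25758 [-5.0000e-02 -1.0400e+00  1.1655e+02]
tilt 25771 [ -0.67  -1.26 116.55]
False
t 27.87 depth 16.87 lat -0.03 z 113.36  F_along -3.74 Fz 4.51 tq [0.036 0.347 0.021]
tilt 26009 [ -1.05  -0.96 116.55]
False
t 28.27 depth 17.65 lat -0.03 z 113.34  F_along -3.81 Fz 5.29 tq [ 0.104  0.528 -0.017]
tilt 26264 [ -0.9   -0.78 116.57]
False
t 28.67 depth 18.17 lat -0.01 z 113.29  F_along -5.53 Fz 6.54 tq [0.184 0.65  0.023]
tilt 26486 [ -2.23  -0.8  116.54]
```

View pics/w5.png

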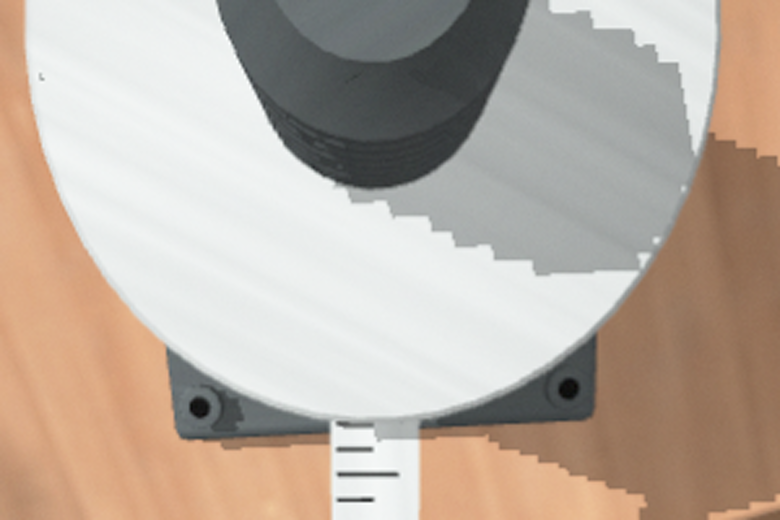

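The blade enters centred under the flange, its visible part at (375,430), pointing at the grip's axis at (372,30). The drag is rising, but part of it comes from pressing down on the face, so I'll ease that and continue in small steps.

```bash
python3 - <<'E'
from h import *
def tl(): 
    a=np.mean([tilt()[0] for _ in range(2)],0)
to(.0185,.1137,.005); tl()
for k in np.arange(19.,23,.5):
    s=to(k/1e3,.1137,.005); tl(); F=np.array(s['wrist_force'])
    if -F[:2]@d-.25*max(F[2]+.9,0)>5: break
E
```

```text
False
t 29.08 depth 18.20 lat -0.02 z 113.53  F_along -4.12 Fz 3.34 tq [ 0.187  0.483 -0.068]
tilt 26360 [ -2.08  -0.95 116.56]
tilt 26367 [ -2.27  -0.9  116.56]
False
t 29.53 depth 18.28 lat -0.02 z 113.52  F_along -5.57 Fz 5.16 tq [ 0.28   0.732 -0.027]
tilt 26447 [ -2.75  -1.21 116.56]
tilt 26442 [ -2.19  -1.   116.57]
False
t 29.98 depth 18.47 lat 0.00 z 113.47  F_along -5.23 Fz 5.28 tq [0.318 0.806 0.077]
tilt 26485 [ -2.64  -0.66 116.56]
tilt 26495 [ -2.44  -0.73 116.57]
False
t 30.43 depth 18.71 lat -0.05 z 113.47  F_along -5.76 Fz 5.62 tq [ 0.282  1.003 -0.031]
tilt 26606 [ -1.96  -0.88 116.58]
tilt 26604 [ -2.81  -0.75 116.57]
False
t 30.88 depth 18.98 lat -0.03 z 113.45  F_along -7.33 Fz 6.24 tq [0.294 1.03  0.038]
tilt 26710 [ -3.38  -0.91 116.56]
tilt 26675 [ -3.1   -1.18 116.57]
```

```bash
python3 - <<'E'
from h import *
for z in(.1141,.1144): 
    s=to(.0205,z,.005)
tilt(); N=0
for k in np.arange(21.,26,.5):
    s=to(k/1e3,z,.005); tilt(); F=np.array(s['wrist_force']); N=(-F[:2]@d-.58*max(F[2]+.9,0))/1.3; print('N',N)
    if F[2]>2.5: z+=.0001
    if F[2]<0: z-=.0001
    if N>3.5 : break
E
```

```text
False
t 31.33 depth 18.99 lat -0.05 z 113.65  F_along -6.64 Fz 4.61 tq [0.353 1.054 0.04 ]
False
t 31.68 depth 19.03 lat -0.04 z 113.79  F_along -6.35 Fz 2.19 tq [ 0.334  0.984 -0.021]
tilt 26591 [ -3.86  -1.1  116.58]
False
t 32.08 depth 19.36 lat -0.05 z 113.78  F_along -5.49 Fz 3.22 tq [0.342 0.997 0.02 ]
tilt 26718 [ -4.77  -1.27 116.57]
N 2.381550043390241
False
t 32.48 depth 19.86 lat -0.02 z 113.85  F_along -5.69 Fz 2.57 tq [0.374 1.005 0.01 ]
tilt 26862 [ -5.57  -1.59 116.58]
N 2.8330088325530394
False
t 32.88 depth 20.34 lat 0.01 z 113.88  F_along -6.85 Fz 1.78 tq [0.378 0.974 0.008]
tilt 26948 [ -6.85  -1.63 116.59]
N 4.071510930257238
```

```bash
python3 - <<'E'
from h import *
z=.1145
for k in np.arange(22.5,28,.5):
    s=to(k/1e3,z,.005); robot.sleep(.1); Fs=np.mean([robot.sense()['wrist_force'] for _ in range(5) if robot.sleep(.02) is None],0); tilt(); N=(-Fs[:2]@d-.58*max(Fs[2]+.9,0))/1.3; print('mean Fa %.2f Fz %.2f N %.2f'%(Fs[:2]@d,Fs[2],N))
    if s['tcp_pos'][2]<.11378: z+=.0001
    if s['tcp_pos'][2]>.11395: z-=.0001
    if -Fs[:2]@d>8: break
E
```

```text
False
t 33.28 depth 20.82 lat -0.02 z 113.86  F_along -6.15 Fz 3.53 tq [0.39  1.005 0.031]
tilt 27085 [ -8.1   -1.77 116.59]
  return _methods._mean(a, axis=axis, dtype=dtype,
  ret = ret.dtype.type(ret / rcount)
Traceback (most recent call last):
IndexError: invalid index to scalar variable.
```

```bash
cat >> h.py <<'E'
def meanF():
    L=[]
    for _ in range(6): robot.sleep(.03); L.append(robot.sense()['wrist_force'])
    F=np.mean(L,0); print('mean Fa %.2f Fz %.2f N %.2f'%(F[:2]@d,F[2],(-F[:2]@d-.58*max(F[2]+.9,0))/1.3)); return F
E
python3 - <<'E'
from h import *
z=.1146
for k in np.arange(23.,28,.5):
    s=to(k/1e3,z,.005); F=meanF(); tilt()
    if s['tcp_pos'][2]<.11378: z+=.0001
    if s['tcp_pos'][2]>.11395: z-=.0001
    if -F[:2]@d>8: break
E
```

```text
False
t 33.87 depth 21.34 lat -0.05 z 113.87  F_along -6.16 Fz 2.70 tq [ 0.388  0.982 -0.012]
mean Fa -6.14 Fz 2.74 N 3.10
tilt 27187 [ -9.45  -1.83 116.59]
False
t 34.47 depth 21.83 lat -0.05 z 113.89  F_along -7.02 Fz 2.18 tq [ 0.307  1.017 -0.027]
mean Fa -5.73 Fz 2.86 N 2.73
tilt 27337 [-10.27  -2.18 116.6 ]
False
t 35.07 depth 22.33 lat -0.08 z 113.88  F_along -5.97 Fz 2.92 tq [ 0.335  0.993 -0.016]
mean Fa -6.24 Fz 2.66 N 3.21
tilt 27415 [-11.64  -2.01 116.61]
False
t 35.67 depth 22.82 lat -0.09 z 113.89  F_along -6.40 Fz 1.98 tq [ 0.375  0.97  -0.   ]
mean Fa -5.75 Fz 2.51 N 2.90
tilt 27579 [-12.97  -2.23 116.62]
False
t 36.27 depth 23.35 lat -0.11 z 113.89  F_along -6.12 Fz 3.04 tq [0.331 0.981 0.025]
mean Fa -6.04 Fz 2.43 N 3.16
tilt 27705 [-14.07  -2.25 116.62]
False
t 36.87 depth 23.84 lat -0.13 z 113.89  F_along -5.95 Fz 3.14 tq [ 0.305  0.939 -0.042]
mean Fa -6.07 Fz 2.69 N 3.07
tilt 27821 [-15.21  -2.14 116.63]
False
t 37.47 depth 24.28 lat -0.11 z 113.90  F_along -6.58 Fz 2.89 tq [ 0.363  1.042 -0.023]
mean Fa -6.68 Fz 2.82 N 3.47
tilt 27927 [-16.41  -2.31 116.63]
False
t 38.07 depth 24.64 lat -0.14 z 113.86  F_along -6.21 Fz 2.62 tq [0.35  1.062 0.032]
mean Fa -6.46 Fz 3.03 N 3.22
tilt 28014 [-16.8   -1.83 116.64]
False
t 38.67 depth 24.96 lat -0.10 z 113.86  F_along -6.48 Fz 3.66 tq [ 0.34   1.085 -0.013]
mean Fa -6.87 Fz 3.58 N 3.29
tilt 28113 [-17.83  -2.12 116.64]
False
t 39.27 depth 25.23 lat -0.12 z 113.84  F_along -7.85 Fz 3.86 tq [0.47  1.207 0.005]
mean Fa -7.27 Fz 3.83 N 3.48
tilt 28156 [-18.12  -2.13 116.65]
```

```bash
python3 - <<'E'
from h import *
rp(); f=frame('wrist'); save(f,'w6.png',(160,0,480,400),1.5); P=cloud(f).reshape(-1,3)
q=P[:,:2]-c; a=q@d; b=q@np.array([-d[1],d[0]])
m=(abs(b)<.005)&(a>-.125)&(a<-.02)&(P[:,2]>.09)
for lo in np.arange(-.110,-.03,.003):
    k=m&(a>=lo)&(a<lo+.003)
    if k.any(): print(round(lo*1e3+1.5,1),k.sum(),np.round(1e3*np.percentile(P[k,2],[5,50,95]),2), np.round(1e3*np.median(b[k]),1))
k=m&(P[:,2]>.115)&(a>-.06); print('rim',a[k].min())
k=(abs(b)<.015)&(P[:,2]>.1)&(P[:,2]<.1115)&(a<-.05)&(a>-.08); print('blade lat',b[k].min(),b[k].max())
for nm,s in(('pts',None),):
    pass
E
```

```text
t 39.52 depth 25.26 lat -0.15 z 113.85  F_along -7.33 Fz 5.21 tq [ 0.373  1.187 -0.108]
-108.5 135 [120.98 121.74 122.57] -0.0
-105.5 141 [120.73 121.67 122.8 ] -0.0
-102.5 145 [120.71 121.73 122.54] -0.0
-99.5 137 [120.92 121.74 122.59] -0.0
-96.5 1031 [121.52 182.96 193.33] 0.3
-93.5 2170 [122.1  188.22 194.82] -0.1
-90.5 166 [120.73 121.74 122.66] -0.1
-87.5 163 [120.76 121.73 122.61] -0.1
-84.5 165 [120.85 121.71 122.68] -0.1
-81.5 405 [110.2  118.91 121.9 ] -0.0
-78.5 164 [109.   110.01 113.35] -0.5
-75.5 157 [108.67 109.6  110.65] -0.0
-72.5 153 [108.31 109.28 110.37] -0.0
-69.5 163 [107.8  108.89 109.94] -0.0
-66.5 159 [107.31 108.51 109.56] -0.0
-63.5 161 [106.9  108.2  109.17] -0.0
-60.5 160 [106.7  107.74 108.69] -0.0
-57.5 168 [106.4  107.34 108.34] -0.0
-54.5 165 [106.09 107.03 108.07] -0.5
-51.5 175 [105.53 106.68 107.84] 0.4
-48.5 172 [105.31 106.36 107.41] -0.1
-45.5 97 [104.94 106.21 107.22] 0.4
-42.5 184 [116.24 117.31 118.26] 0.1
-39.5 212 [116.42 117.41 118.56] -0.1
-36.5 225 [116.3  117.32 118.34] -0.1
-33.5 231 [116.23 117.17 118.26] -0.1
-30.5 215 [116.07 117.09 118.31] -0.1
rim -0.04380821807369069
blade lat -0.007480277277481111 0.006439434539754374
```

View pics/w6.png

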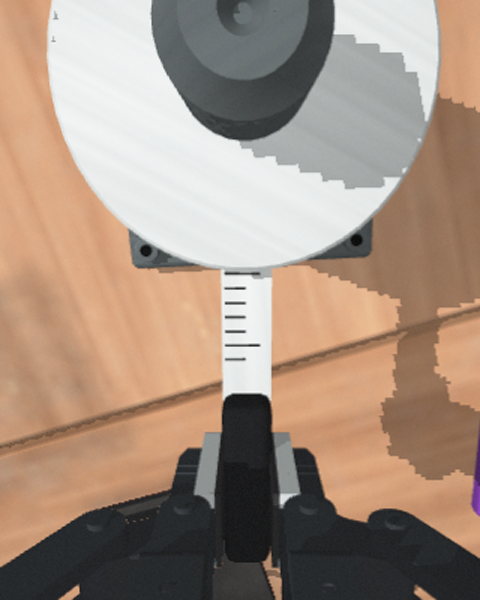

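The gauge is centred: blade at (246,330), rim at (246,268), grip axis at (243,12). About 22 mm is inserted, and the drag has just begun to rise past the rocking plateau. I'll relieve the down-press and check the true pinch.

```bash
python3 - <<'E'
from h import *
for z in (.1150,.1153):
    to(.0275,z,.005); meanF(); tilt()
robot.sleep(.5); rp(); meanF()
E
```

```text
False
t 39.92 depth 25.27 lat -0.12 z 114.03  F_along -7.07 Fz 1.91 tq [0.347 1.157 0.037]
mean Fa -6.67 Fz 2.01 N 3.83
tilt 28138 [-18.26  -2.29 116.66]
False
t 40.52 depth 25.29 lat -0.11 z 114.18  F_along -6.02 Fz 0.38 tq [0.365 1.019 0.02 ]
mean Fa -5.80 Fz 0.86 N 3.68
tilt 28101 [-18.99  -1.99 116.67]
t 41.27 depth 25.26 lat -0.12 z 114.16  F_along -6.10 Fz 0.05 tq [ 0.336  1.091 -0.036]
mean Fa -5.78 Fz 0.97 N 3.62
```

```bash
python3 - <<'E'
from h import *
to(.0275,.1150,.005); robot.sleep(.2); meanF(); st()
print(robot.close_job())
E
```

```text
False
t 41.82 depth 25.25 lat -0.13 z 114.02  F_along -5.83 Fz 2.97 tq [0.391 1.161 0.059]
mean Fa -6.26 Fz 1.73 N 3.64
{'t': np.float64(42.2167), 'tcp_pos': array([ 0.4702, -0.1429,  0.114 ]), 'wrist_force': array([-5.412 ,  1.9209,  1.7916]), 'opening': np.float64(0.1541), 'gripper_force': np.float64(50.082)}
the job is handed in; nothing more can be done
None
```

I seated the arbor on its stop in the sleeve, released it, and handed the job in at 42 s still holding the gauge in the gap, with about 6 N of drag (estimated pinch 3.6 N); the flange rim rocked up by an estimated 0.8–0.9 mm, more than the expected 0.6 mm, but I saw no sign of the arbor lifting off its stop.

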